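# Cap the tape roll and hold the tension arm at its stop for threading

## Robot

A 6-joint arm with a two-finger parallel gripper is mounted at the origin on a cart in front of the work surface, level with it; the furniture and walls round the work are solid. World frame = base frame: x ahead of the robot, y to its left, z up, the work surface at z = 0. Lengths are in m, angles in rad, forces in N, time in s.
With the tool pointing down it reaches from about 0.325 to 0.925 m from the base axis. Payload 3.1 kg.
Tool frame: the origin (TCP) lies on the centre line of the jaws, within the pads' length; the fingertips stand arm.nose_length ahead of it and the grasp point (between the pads) lies 6 mm ahead of it (arm.nose_length is the distance from the TCP to the fingertips, in m); z points along the fingers, y is the line along which they close (so a half turn about z gives the same grasp; the last joint's range is limited). The gripper opens to 85 mm and grips with 20 to 120 N. Pads are 22 mm wide; open, the fingers measure 114 mm over their backs; the gripper's body (76 mm by 85 mm) begins 54 mm behind the grasp point. The pads swing forward as they close: fully open they stand 13 mm farther back than shut.
Start: joints at [1.172, 0.217, 1.613, -0, 1.311, -0.112], TCP at [0.177, 0.599, 0.256] pointing down, gripper open.
Joint ranges: [-2.75, 2.75], [-0.78, 2.1], [0.31, 2.55], [-1.13, 4.27], [0.13, 2.63], [-2.58, 2.58]. Speed limits (rad/s): [2.79, 2.79, 3.14, 3.14, 3.14, 3.14].

## Interface

Orientations are given as [roll, pitch, yaw] about the fixed x, y, z axes, in that order (R = Rz(yaw) Ry(pitch) Rx(roll)).
In Python, from workcell import arm, imaging gives the robot as it stands.
- The arm moves only by the tool move_arm, never from a script. Its arguments are lists of equal length, an entry for each row: "offset": the shift along the tool's x, y, z in m, a list of three; "angular": the turn, a rotation vector about the tool's x, y, z in rad, a list of three; "gripper": the closure, from 0 (fully open) to 1 (shut). In form: {"offset": [[dx, dy, dz], ...], "angular": [[rx, ry, rz], ...], "gripper": [gripper, ...]}. A call has 1 to 20 rows; each row shifts and turns the commanded pose from where the row before left it, along the tool's axes as they then stand; what a row does not reach is not made up. A row lasts 1/8 s, in which the tool goes at most 62.5 mm and 10.7 degrees, less where a joint would pass 70% of its speed; a pose out of reach is approached as far as the arm can. A call with a gripper value outside its range is refused whole. The fingers move at their own pace and stop on an object; "newtons" is the grip in N (left out, the last holds). Time passes only in rows, so rows that do not move let the fingers close. It gives the time, the measured TCP pose, the force, the opening and the grip force at its end, in the units of the state.
- arm.sense(): the state, without advancing time (a new reading comes with each control period).
- imaging.snapshot(name): name is "scene" or "top" or "wrist"; returns a dict with "color" (480x640x3 uint8, red, green, blue), "range_z" (480x640 float32, m along the optical axis (not along the pixel's ray), 0 where there is no reading), "camera_matrix" (3x3 intrinsics, pixels), "R" (3x3) and "t" (3): a world point X has camera coordinates R X + t. Camera axes: x right, y down, z forward; pixel columns grow to the right and rows downward; lengths in m; the calibration is good to about 2 mm. A picture is of the moment at which its call begins.
- arm.sign_off(): hands the job in; it is judged then, once.
The state is a dict: "time_s": time; "qpos": joint angles; "qvel": joint speeds; "tau": joint torques, N m; "eef_pos": TCP position; "tool_rot": TCP orientation; "wrist_force": force on the tool from outside, world axes, zero at the start; "moment": the same for the moment, N m; "opening": finger opening in m; "grip_force": force on a finger pad.
Only numpy, scipy, OpenCV 4.12 (cv2) and the standard library are available. Lean on these libraries where they do the work, as an engineer would, in place of code of your own. Each camera call takes 0.05 s, during which the arm holds its last target. There are 200 camera calls.

## Task

The tape dispenser has just been loaded with a roll: put the loose retaining cap over the spindle so that it sits flat on the roll, and let go of it. Then swing the sprung tension arm forward by its upright post, all the way to the front stop, and keep holding it there, so that a colleague can thread the tape: the program finishes while still holding the arm at the stop. Leave the other things on the trolley where they are.

Things in the scene. Friction and masses are not known exactly. Their poses are not given: they have to be found in the camera images.
- dispenser: Tape dispenser fixed to the trolley top: a grey base plate 150 (x) x 180 (y) x 12 mm high with a roll of white tape on a spindle at its left (+y) end and a sprung tension arm at its right (-y) end. Origin: centre of the plate's underside; -x is its front, +y its left; the spindle is at (0, 50) mm, the arm's pivot at (0, -35) mm.
- spindle_seat (a point): Point on the spindle axis level with the top of the roll (72 mm diameter), 42 mm above the trolley top. The spindle, a steel pin of 14 mm diameter with a tapered tip, stands 25 mm above this point. The roll is held on the dispenser and does not move.
- cap: Loose grey plastic retaining cap, about 60 g, standing upright: flange 62 mm diameter x 6 mm thick, above it a ribbed round hub of 33 mm diameter up to 44 mm height, by which it is gripped from above. A bore of 20 mm diameter, open below, runs 39 mm up from the underside and goes over the spindle. Origin at the centre of its underside, z up; symmetric about z.
- tension_arm (a joint): Angle of the sprung tension arm in rad: 0 resting on the rear stop (where the spring always draws it back), 1.2 against the front stop. Growing values turn it clockwise seen from above: the free end comes round from right-rear to right-front (dispenser's -x). At the post the spring takes 3 N at the start and 9 N at the front stop; let go, the arm springs back.
- pivot_point (a point): Point on the arm's vertical pivot axis, 70 mm above the trolley top.
- post_top (a point): Centre of the top of the arm's grip post: an upright round grey post of 16 mm diameter at the arm's free end, 100 mm from the pivot axis, top 115 mm above the trolley top; it is free for the fingers from 70 mm height (just over the arm) to 115 mm, clear all round. Moves with the arm.
- cage: The swinging part of the arm: two parallel steel plates 20 mm wide, one above the other (44 to 68 mm above the trolley top) with two white rollers between, and the grip post. Origin on the pivot axis 70 mm above the trolley top; x points along the arm to the post.
- swab_box: Bystander: small carton 40 x 62 x 34 mm, origin at the centre of its underside.
- bottle: Bystander: upright white bottle, 48 mm diameter, 150 mm tall, origin at the centre of its underside. Fixed bottles of up to about 150 mm also stand near the middle of the trolley top, with a low stack of pads and a tape roll beside them.
- meter: Bystander: dark glucose meter 80 x 55 x 19 mm lying flat, origin at the centre of its underside.
- vial: Bystander: small upright glass vial, 23 mm diameter, 47 mm tall, origin at the centre of its underside.

How it is judged:
On the way, in this order (a step that is already met when the one before it is completed fails the run):
1. the cap sits flat on the roll, over the spindle, and is released, while the arm is still back (horizontal distance between cap and spindle_seat below 0.006 m and z of cap in the frame of spindle_seat between -0.006 and 0.005 m and angle between cap's own z axis and vertical below 0.08 rad and contact force between the fingers and cap below 0.1 N and value of joint tension_arm below 0.6 rad), for 0.2 s.
2. the fingers hold the tension arm at its front stop (value of joint tension_arm above 1.14 rad and contact force between the fingers and cage above 1.5 N), for 0.5 s.
At the end, for the whole second after the job is handed in: The cap is over the spindle and sits flat on the roll (within 6 mm of the axis, 5 mm of its seat and 0.08 rad of upright), not touched by the fingers; the tension arm is within 0.06 rad of its front stop, at rest, and is held there by the fingers, which press on it with more than 1.5 N (all of step 2 and horizontal distance between cap and spindle_seat below 0.006 m and z of cap in the frame of spindle_seat between -0.006 and 0.005 m and angle between cap's own z axis and vertical below 0.08 rad and contact force between the fingers and cap below 0.1 N and velocity of joint tension_arm between -0.1 and 0.1 rad/s); the arm keeps its last pose, push and grip.
It fails at once if the small carton is moved more than 30 mm or tipped (distance of swab_box from where it was at the start of the episode above 0.03 m or angle between swab_box's own z axis and vertical above 0.5 rad).
It fails at once if the white bottle is moved more than 30 mm or tipped (distance of bottle from where it was at the start of the episode above 0.03 m or angle between bottle's own z axis and vertical above 0.5 rad).
It fails at once if the glucose meter is moved more than 30 mm or tipped (distance of meter from where it was at the start of the episode above 0.03 m or angle between meter's own z axis and vertical above 0.5 rad).
It fails at once if the vial is moved more than 30 mm or tipped (distance of vial from where it was at the start of the episode above 0.03 m or angle between vial's own z axis and vertical above 0.5 rad).
It also fails if it takes over 58 s, if anything falls off the work surface, if the arm or the gripper's body presses on something with over 40 N, if the wrist force passes 120 N, or if a joint passes its speed limit or range.

## Working session

There is one attempt and no reset: what is moved stays moved. The work goes in short steps, Python scripts to look and compute and a tool call to move; the robot and the scene stay as the last step left them, time stands still between calls to the robot, and variables do not carry over. Pictures are saved under pics/ and viewed, at most 10 in all, crops included, and the job is handed in when it is done.

Besides the shell and the picture viewer there is one more tool, called as a command line: name --argument value ..., lists and objects as JSON in quotes. move_arm: Moves the arm, as the interface text tells. Its arguments: {"type":"object","properties":{"offset":{"type":"array"},"angular":{"type":"array"},"gripper":{"type":"array"},"newtons":{"type":"number"}},"required":["offset","angular","gripper"]}

```bash
mkdir -p pics; cat > h.py <<'E'
import numpy as np, cv2
from workcell import arm, imaging
def snap(n,f):
    s=imaging.snapshot(n); cv2.imwrite(f'pics/{f}.png',s['color'][:,:,::-1]); np.savez(f'pics/{f}.npz',**s); return s
def load(f): return np.load(f'pics/{f}.npz')
def world(s,u,v,z=None):
    "3D by depth (z None) or by ray onto plane z"
    K,R,t=s['camera_matrix'],s['R'],s['t']; r=np.linalg.inv(K)@[u,v,1]
    if z is None:
        return R.T@(r*s['range_z'][int(round(v)),int(round(u))]-t)
    c=-R.T@t; d=R.T@r; return c+d*(z-c[2])/d[2]
def cloud(s):
    d=s['range_z']; v,u=np.mgrid[:480,:640]; K=s['camera_matrix']
    p=np.stack([(u-K[0,2])/K[0,0]*d,(v-K[1,2])/K[1,1]*d,d],-1)
    return (p-s['t'])@s['R']
E
python3 - <<'E'
from h import *
for n in ['scene','top','wrist']:
    s=snap(n,n+'0'); print(n,-s['R'].T@s['t'],s['R'][2])
print(arm.nose_length,arm.sense())
E
```

```text
scene [ 0.04620495 -0.67336058  0.79585388] [ 0.45321722  0.64738125 -0.61277375]
top [0.39538963 0.07146935 1.03871481] [ 0.17736572 -0.02958748 -0.98370015]
wrist [0.09930336 0.6215371  0.37175354] [ 0.29943318 -0.09157773 -0.94971221]
0.025 {'time_s': 0.15, 'qpos': array([ 1.17179568e+00,  2.17601004e-01,  1.61459137e+00, -6.76232619e-06,
        1.31130791e+00, -1.12234730e-01]), 'qvel': array([ 0.00065457, -0.00080957, -0.00506706,  0.00187905, -0.00156946,
        0.00074627]), 'tau': array([ 7.70398401e-05, -3.97442114e+01, -3.04417133e+01, -1.84717828e-04,
        5.74732127e-03, -6.09646627e-07]), 'eef_pos': array([0.17655341, 0.59893089, 0.25524223]), 'tool_rot': array([-3.13969630e+00, -2.07161385e-04,  2.85482829e+00]), 'wrist_force': array([ 0.39017335,  0.43265818, -0.79552135]), 'moment': array([-0.00596362,  0.02312561, -0.03702389]), 'grip_force': 0.0, 'opening': 0.08559147603353845}
```

View pics/top0.png

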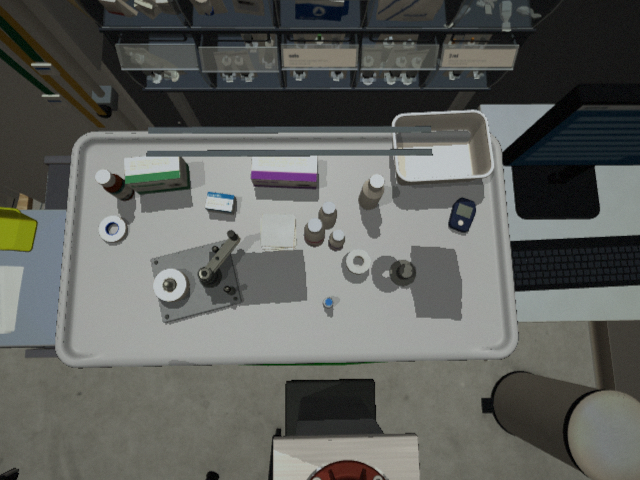

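View pics/scene0.png

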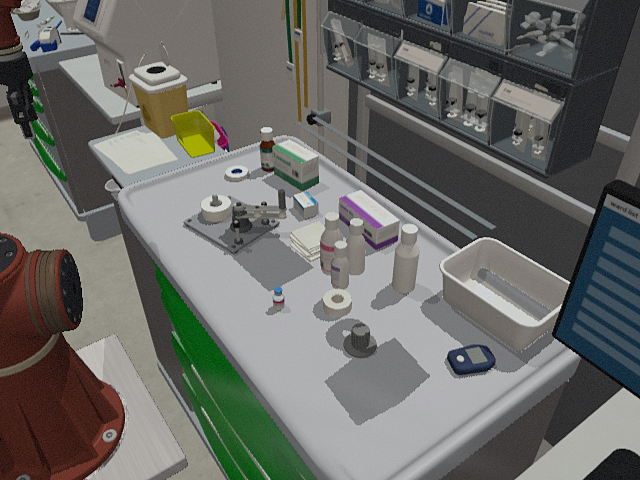

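Top view: the dispenser is at about (195,280), with the spindle at (169,285) and the post near (234,236). The cap is at (402,272), the vial at (328,303) and the meter at (462,215). The scene view shows the cap at (358,340). Next I'll fit these from depth and enlarged crops.

```bash
python3 - <<'E'
from h import *
t=load('top0'); s=load('scene0')
a=cv2.resize(t['color'][225:325,145:250,::-1],None,fx=3.8,fy=3.8,interpolation=cv2.INTER_CUBIC)
b=cv2.resize(t['color'][240:300,370:430,::-1],None,fx=5,fy=5,interpolation=cv2.INTER_CUBIC)
c=cv2.resize(s['color'][180:250,180:300,::-1],None,fx=3.3,fy=3.3,interpolation=cv2.INTER_CUBIC)
im=np.zeros((600,800,3),np.uint8); im[:380,:399]=a; im[:300,400:700]=b; im[300:300+231,400:796]=c
cv2.imwrite('pics/crop1.png',im)
for n,q,cc in [('top',t,(402,272)),('scene',s,(358,340))]:
    P=cloud(q).reshape(-1,3); P=P[q['range_z'].ravel()>0]
    c0=world(q,*cc); print(n,'cap seed',c0)
    N=P[np.hypot(*(P[:,:2]-c0[:2]).T)<.06]
    for lo,hi in [(.003,.012),(.038,.05)]:
        M=N[(N[:,2]>lo)&(N[:,2]<hi)]; print(' ',lo,len(M),M.mean(0) if len(M) else'', M.min(0),M.max(0)) if len(M) else 0
    N=P[(P[:,1]>.2)&(P[:,1]<.6)&(P[:,0]>.25)&(P[:,0]<.65)]
    for lo,hi in [(.036,.047),(.058,.075),(.06,.073),(.105,.125)]:
        M=N[(N[:,2]>lo)&(N[:,2]<hi)]; print(' ',lo,len(M),M.mean(0),M.min(0),M.max(0)) if len(M) else 0
    # table level
    M=P[(abs(P[:,2])<.01)&(P[:,0]>.3)&(P[:,0]<.6)&(abs(P[:,1])<.5)];print(' table',np.median(M[:,2]))
    M=N[(N[:,2]>.008)&(N[:,2]<.016)]; print(' plate',cv2.minAreaRect(M[:,:2].astype(np.float32)*1000),len(M))
E
```

```text
top cap seed [ 0.50456588 -0.13243055  0.04458687]
  0.003 375 [ 0.50688113 -0.1347473   0.00567038] [ 0.4534548  -0.18633234  0.00301783] [ 0.56321322 -0.07461683  0.0117578 ]
  0.038 163 [ 0.50763373 -0.14023338  0.04339691] [ 0.49161805 -0.15568462  0.03841467] [ 0.52323412 -0.12412668  0.04772783]
  0.036 884 [0.48692542 0.37312297 0.0420975 ] [0.44884616 0.23129361 0.03608877] [0.57959948 0.41908415 0.04699315]
  0.058 593 [0.53023156 0.28031075 0.06809502] [0.46470612 0.23011842 0.05826   ] [0.59106031 0.38997805 0.07493141]
  0.06 542 [0.53235058 0.27866064 0.06784439] [0.46470612 0.23011842 0.06015009] [0.59106031 0.38997805 0.07295159]
  0.105 50 [0.58269051 0.23846732 0.11415898] [0.57544494 0.23087397 0.10667968] [0.59067572 0.24574931 0.11740302]
 table -0.00014000618934852156
 plate ((459.154541015625, 405.8138122558594), (350.2447509765625, 345.6918029785156), 82.3111572265625) 3982
scene cap seed [ 0.49506155 -0.15228778  0.03367255]
  0.003 573 [ 0.49767968 -0.15189234  0.00603357] [ 0.43541263 -0.20917485  0.00300361] [ 0.55427405 -0.09335137  0.01193345]
  0.038 225 [ 0.50694896 -0.14341419  0.04414236] [ 0.49189981 -0.15872369  0.03800762] [ 0.52413361 -0.12562391  0.04928312]
  0.036 519 [0.48635485 0.35761382 0.04277184] [0.44890646 0.23038248 0.03602609] [0.58523174 0.4231596  0.04699355]
  0.058 451 [0.52831701 0.27667206 0.06762856] [0.46488249 0.22675566 0.05803332] [0.59224853 0.38708713 0.07480847]
  0.06 410 [0.52873796 0.27601115 0.06797921] [0.46488249 0.22675566 0.06008865] [0.59224853 0.38708713 0.07296873]
  0.105 49 [0.58171186 0.2361439  0.11292912] [0.57509796 0.22825199 0.10558748] [0.59114053 0.24566321 0.119184  ]
 table 0.0009945046420245182
 plate ((518.0194091796875, 458.01336669921875), (305.0716857910156, 413.35565185546875), 21.810400009155273) 1840
```

View pics/crop1.png

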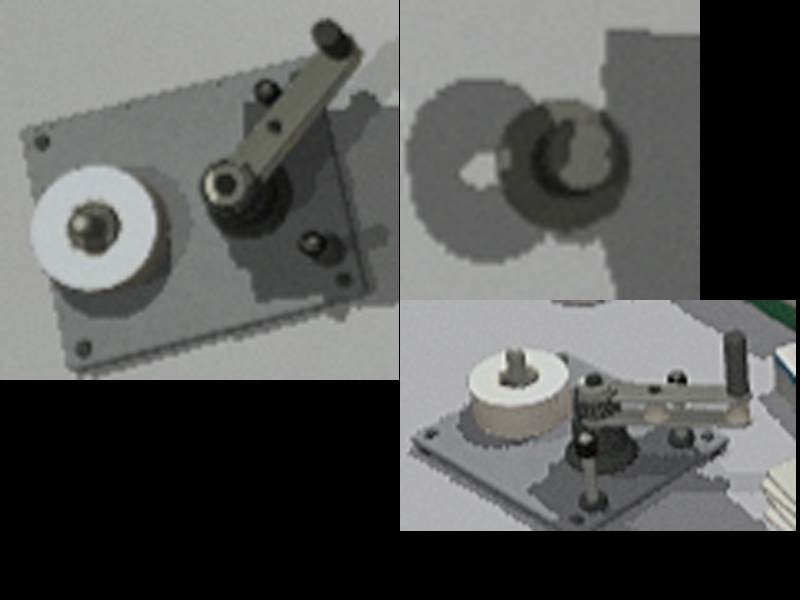

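The crop shows the roll and spindle at crop (93,228), the pivot at (227,184), the post top at (330,38) and the cap hub top at (583,150). Both views put the cap at about (0.507,-0.142). Next I'll fit the roll, spindle and pivot.

```bash
python3 - <<'E'
from h import *
for n in ['top','scene']:
    q=load(n+'0'); P=cloud(q).reshape(-1,3)
    def sel(c,r,lo,hi):
        return P[(np.hypot(P[:,0]-c[0],P[:,1]-c[1])<r)&(P[:,2]>lo)&(P[:,2]<hi)]
    roll=sel((.485,.384),.05,.036,.047)
    c,r=cv2.minEnclosingCircle((roll[:,:2]*1000).astype(np.float32)); print(n,'roll',c,r,np.median(roll[:,2]))
    sp=sel((.485,.384),.025,.055,.075); print(' spindle',len(sp),sp.mean(0),sp.min(0),sp.max(0))
    po=sel((.582,.237),.03,.1,.125);c,r=cv2.minEnclosingCircle((po[:,:2]*1000).astype(np.float32)); print(' post',c,r,np.percentile(po[:,2],90))
    hb=sel((.505,.30),.025,.066,.1); c,r=cv2.minEnclosingCircle((hb[:,:2]*1000).astype(np.float32)); print(' hub',c,r,hb.mean(0),hb[:,2].max())
    cp=sel((.507,-.141),.04,.036,.055); c,r=cv2.minEnclosingCircle((cp[:,:2]*1000).astype(np.float32)); print(' cap',c,r)
    cp=sel((.507,-.141),.045,.0045,.009); c,r=cv2.minEnclosingCircle((cp[:,:2]*1000).astype(np.float32)); print(' flange',c,r)
q=load('top0')
for nm,u,v,z in [('spindletip',145+93/3.8,225+228/3.8,.067),('roll',145+95/3.8,225+228/3.8,.042),('pivot',145+227/3.8,225+184/3.8,.075),('post',145+330/3.8,225+36/3.8,.115),('cap',370+183/5,240+150/5,.044),
   ('cLF',145+25/3.8,225+132/3.8,.012),('cLN',145+75/3.8,225+372/3.8,.012),('cRN',145+367/3.8,225+293/3.8,.012),('cRF',145+303/3.8,225+58/3.8,.012)]: print(nm,world(q,u-.4,v-.4,z).round(4))
q=load('scene0')
for nm,u,v,z in [('spindletip',180+(515-400)/3.3,180+(352-300)/3.3,.067),('post',180+(736-400)/3.3,180+(335-300)/3.3,.115),('pivot',180+(595-400)/3.3,180+(380-300)/3.3,.075)]: print(nm,world(q,u-.4,v-.4,z).round(4))
E
```

```text
top roll (484.39666748046875, 383.4603576660156) 36.21592712402344 0.042013010372192565
 spindle 39 [0.48412978 0.38187184 0.06411704] [0.4776121  0.37723004 0.05592723] [0.49127374 0.38997805 0.06992754]
 post (583.18994140625, 238.55792236328125) 7.9584527015686035 0.11660767901911283
 hub (507.7434997558594, 297.0626525878906) 20.981651306152344 [0.50813781 0.29663298 0.0718854 ] 0.08121175662191811
 cap (507.70831298828125, -140.4679412841797) 16.55025863647461
 flange (514.3998413085938, -138.3955535888672) 36.878028869628906
scene roll (482.4745788574219, 384.0299377441406) 39.13893508911133 0.042990871826351425
 spindle 36 [0.48323497 0.38050915 0.06265122] [0.47753032 0.37445124 0.05541896] [0.49022981 0.38708713 0.0705645 ]
 post (582.5064086914062, 236.92520141601562) 9.060896873474121 0.11728229471542408
 hub (508.65167236328125, 298.491943359375) 20.98738670349121 [0.5056978  0.2946427  0.07220547] 0.08379616226376747
 cap (507.94073486328125, -142.1715087890625) 17.073286056518555
 flange (498.9346008300781, -141.31442260742188) 40.408241271972656
spindletip [0.4826 0.3758 0.067 ]
roll [0.4848 0.3825 0.042 ]
pivot [0.5055 0.2995 0.075 ]
post [0.5817 0.2361 0.115 ]
cap [ 0.5099 -0.1423  0.044 ]
cLF [0.5459 0.436  0.012 ]
cLN [0.403  0.3999 0.012 ]
cRN [0.4462 0.2297 0.012 ]
cRF [0.5891 0.2706 0.012 ]
spindletip [0.4833 0.3794 0.067 ]
post [0.5856 0.24   0.115 ]
pivot [0.5073 0.303  0.075 ]
```

move_arm --offset '[[-0.0376,-0.044,0],[-0.0376,-0.044,0],[-0.0376,-0.044,0],[-0.0376,-0.044,0],[-0.0376,-0.044,0],[-0.0376,-0.044,0],[-0.0376,-0.044,0],[-0.0376,-0.044,0],[-0.0376,-0.044,0],[-0.0376,-0.044,0],[-0.0376,-0.044,0],[-0.0376,-0.044,0],[-0.0376,-0.044,0],[-0.0376,-0.044,0],[0,0,0],[0,0,0],[0,0,0],[0,0,0],[0,0,0]]' --angular '[[0,0,0],[0,0,0],[0,0,0],[0,0,0],[0,0,0],[0,0,0],[0,0,0],[0,0,0],[0,0,0],[0,0,0],[0,0,0],[0,0,0],[0,0,0],[0,0,0],[0,0,0.09],[0,0,0.09],[0,0,0.09],[0,0,0.085],[0,0,0]]' --gripper '[0,0,0,0,0,0,0,0,0,0,0,0,0,0,0.25,0.25,0.25,0.25,0.25]'

```text
time_s: 2.52
eef_pos: [0.5072, -0.1402, 0.2559]
tool_rot: [-3.141, -0.001, 2.501]
wrist_force: [-0.4, 0.4, 0.1]
opening: 0.064
grip_force: 0.0
```

```bash
python3 - <<'E'
from h import *
q=snap('wrist','wrist1'); st=arm.sense(); print(st['time_s'],st['eef_pos'],st['tool_rot'],st['opening'],st['qpos'])
P=cloud(q).reshape(-1,3)
for lo,hi,R in [(.036,.055,.035),(.0045,.009,.045)]:
    M=P[(np.hypot(P[:,0]-.508,P[:,1]+.141)<R)&(P[:,2]>lo)&(P[:,2]<hi)]
    if len(M): print(cv2.minEnclosingCircle((M[:,:2]*1000).astype(np.float32)),len(M),M.mean(0),M[:,2].max())
# neighbours above 70 mm near cap
M=P[(np.hypot(P[:,0]-.508,P[:,1]+.141)<.15)&(P[:,2]>.015)&(np.hypot(P[:,0]-.508,P[:,1]+.141)>.04)]
if len(M): d=np.hypot(M[:,0]-.508,M[:,1]+.141); print('near',d.min(),M[d.argmin()],M[:,2].max())
E
```

```text
2.575 [ 0.5072078  -0.14019245  0.25599616] [-3.14144084e+00 -5.80008902e-04  2.50122518e+00] 0.06431516203574887 [-4.03079888e-01  6.18902981e-03  1.84511376e+00 -1.16764090e-05
  1.29088931e+00 -1.33350555e+00]
((508.6457214355469, -141.98963928222656), 17.10732650756836) 789 [ 0.50781042 -0.14141546  0.04248821] 0.045024058291557395
((508.59234619140625, -141.91746520996094), 30.46265411376953) 907 [ 0.50402204 -0.13935938  0.00531816] 0.008764600409602842
near 0.0400008018138403 [ 0.51968488 -0.10274392  0.28265102] 0.3726350206869868
```

View pics/wrist1.png

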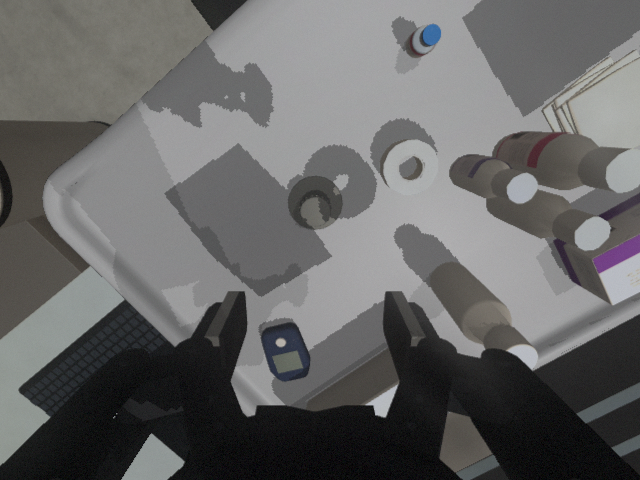

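The wrist view shows the cap at (315,203). The tape roll at (410,167) and the bottles are clear of the fingers. Descending and gripping.

move_arm --offset '[[-0.002,-0.0005,0.03],[0,0,0.045],[0,0,0.045],[0,0,0.04],[0,0,0.03],[0,0,0.02],[0,0,0.011],[0,0,0],[0,0,0],[0,0,0],[0,0,0],[0,0,0],[0,0,0],[0,0,0]]' --angular '[[0,0,0],[0,0,0],[0,0,0],[0,0,0],[0,0,0],[0,0,0],[0,0,0],[0,0,0],[0,0,0],[0,0,0],[0,0,0],[0,0,0],[0,0,0],[0,0,0]]' --gripper '[0.25,0.25,0.25,0.25,0.25,0.25,0.25,0.25,0.25,1,1,1,1,1]' --newtons 35

```text
time_s: 4.32
eef_pos: [0.5095, -0.1422, 0.0364]
tool_rot: [3.141, 0.002, 2.5]
wrist_force: [-0.7, 0.2, 5.3]
opening: 0.0311
grip_force: 35.1
```

move_arm --offset '[[0,0,-0.03],[0,0,-0.045],[0,0,-0.045],[0,0,-0.045],[0,0,-0.045],[0,0,0],[0.0304,0.0368,0],[0.0304,0.0368,0],[0.0304,0.0368,0],[0.0304,0.0368,0],[0.0304,0.0368,0],[0.0304,0.0368,0],[0.0304,0.0368,0],[0.0304,0.0368,0],[0.0304,0.0368,0],[0.0304,0.0368,0],[0.0304,0.0368,0],[0,0,0],[0,0,0]]' --angular '[[0,0,0],[0,0,0],[0,0,0],[0,0,0],[0,0,0],[0,0,0],[0,0,0],[0,0,0],[0,0,0],[0,0,0],[0,0,0],[0,0,0],[0,0,0],[0,0,0],[0,0,0],[0,0,0],[0,0,0],[0,0,0],[0,0,0]]' --gripper '[1,1,1,1,1,1,1,1,1,1,1,1,1,1,1,1,1,1,1]'

```text
time_s: 6.7
eef_pos: [0.4823, 0.3818, 0.2434]
tool_rot: [-3.138, -0.001, 2.5]
wrist_force: [0.5, -0.5, -0.7]
opening: 0.0315
grip_force: 35.0
```

```bash
python3 - <<'E'
from h import *
st=arm.sense(); e=st['eef_pos']; print(e,st['tool_rot'],st['opening'],st['wrist_force'])
ims=[]
for n in ['wrist','top','scene']:
    q=snap(n,n+'2'); P=cloud(q).reshape(-1,3)
    def f(nm,c,r,lo,hi):
        M=P[(np.hypot(P[:,0]-c[0],P[:,1]-c[1])<r)&(P[:,2]>lo)&(P[:,2]<hi)]
        if len(M)>5: print(n,nm,len(M),np.round(cv2.minEnclosingCircle((M[:,:2]*1000).astype(np.float32))[0],1),M.mean(0).round(4),M.min(0).round(4),M.max(0).round(4))
    f('roll',(.484,.382),.05,.036,.047); f('spindle',(.484,.382),.025,.05,.072)
    f('flange',e[:2],.045,.19,.235); f('post',(.583,.237),.03,.1,.125)
    ims.append(q['color'])
im=np.zeros((480,800,3),np.uint8); im[:,:]=0
im[:480,:640]=ims[0]; cv2.imwrite('pics/w2.png',im[:,:640,::-1])
cv2.imwrite('pics/s2.png',cv2.resize(ims[2][80:260,130:330,::-1],None,fx=3,fy=3,interpolation=cv2.INTER_CUBIC))
E
```

```text
[0.48234514 0.38175436 0.24337066] [-3.13806672e+00 -6.38267320e-04  2.50033194e+00] 0.03151796907743705 [ 0.46732575 -0.47648707 -0.7272447 ]
wrist roll 3292 [484.7 382.8] [0.4805 0.3862 0.0408] [0.4489 0.3469 0.036 ] [0.5203 0.4186 0.0467]
wrist spindle 200 [484.7 383.1] [0.4835 0.3838 0.0624] [0.4777 0.3762 0.0503] [0.4917 0.3896 0.0675]
wrist flange 6286 [480.1 382.4] [0.4691 0.3909 0.2167] [0.4504 0.3569 0.207 ] [0.5008 0.4123 0.235 ]
top roll 749 [484.8 383. ] [0.4836 0.3802 0.0419] [0.4488 0.347  0.0362] [0.5197 0.4155 0.0468]
top spindle 44 [484.5 382.4] [0.4842 0.3816 0.0625] [0.478  0.3767 0.0505] [0.4912 0.3892 0.0703]
top flange 312 [481.7 380.9] [0.4908 0.3697 0.2147] [0.4534 0.3502 0.2087] [0.5119 0.4014 0.2335]
top post 51 [583.5 238.6] [0.5823 0.2383 0.1137] [0.5755 0.2311 0.1009] [0.591  0.2454 0.1179]
scene roll 410 [485.7 382.7] [0.4819 0.3772 0.0427] [0.4484 0.3452 0.036 ] [0.5196 0.422  0.0469]
scene spindle 43 [483.7 380.9] [0.4832 0.3803 0.0607] [0.4773 0.3736 0.0504] [0.4896 0.3883 0.0707]
scene flange 306 [480.9 380.1] [0.4772 0.3686 0.2182] [0.4495 0.3482 0.21  ] [0.5123 0.4121 0.2349]
scene post 59 [581.8 237.7] [0.5817 0.236  0.1111] [0.5751 0.2292 0.1003] [0.5907 0.2471 0.1181]
```

View pics/w2.png

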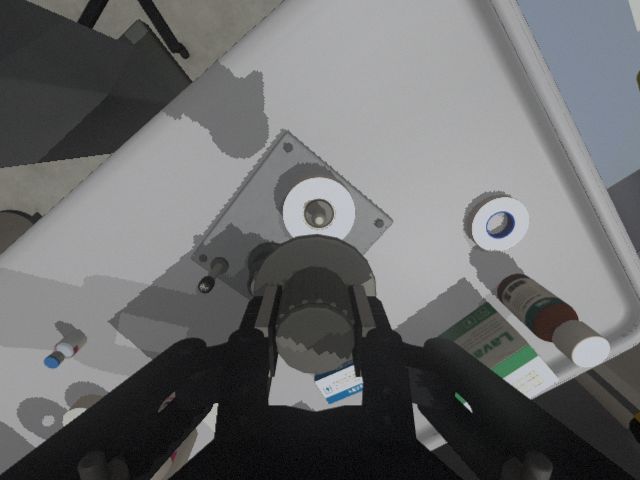

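View pics/s2.png

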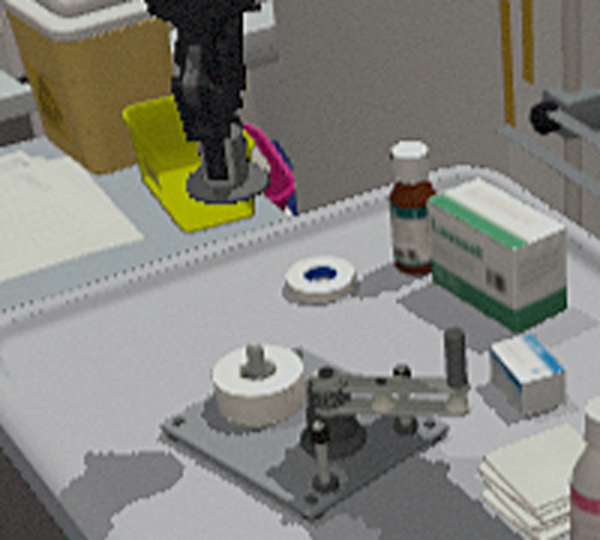

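The cap hangs upright; in the wrist view its flange is around (315,275) and the spindle at (319,212). It needs to shift by (+3.2, +0.5) mm in world axes before going down.

move_arm --offset '[[-0.0023,0.0024,0.03],[0,0,0.04],[0,0,0.035],[0,0,0.02],[0,0,0],[0,0,0.006],[0,0,0.006],[0,0,0.006],[0,0,0.006],[0,0,0]]' --angular '[[0,0,0],[0,0,0],[0,0,0],[0,0,0],[0,0,0],[0,0,0],[0,0,0],[0,0,0],[0,0,0],[0,0,0]]' --gripper '[1,1,1,1,1,1,1,1,1,1]'

```text
time_s: 8.1
eef_pos: [0.4859, 0.3828, 0.0954]
tool_rot: [-3.14, -0.001, 2.5]
wrist_force: [0.3, 0.6, -0.7]
opening: 0.0314
grip_force: 35.0
```

The bottom is already below the spindle tip with no contact force. Continuing down.

move_arm --offset '[[0,0,0.005],[0,0,0.005],[0,0,0.004],[0,0,0.002],[0,0,0.001],[0,0,0]]' --angular '[[0,0,0],[0,0,0],[0,0,0],[0,0,0],[0,0,0],[0,0,0]]' --gripper '[1,1,1,1,1,1]'

```text
time_s: 8.85
eef_pos: [0.4865, 0.3831, 0.0793]
tool_rot: [3.142, 0.0, 2.5]
wrist_force: [-1.0, 0.4, 0.3]
opening: 0.0314
grip_force: 35.0
```

move_arm --offset '[[0,0,0.001],[0,0,0],[0,0,0],[0,0,0],[0,0,0],[0,0,0],[0,0,-0.01],[0,0,-0.03],[0,0,-0.04],[0,0,-0.04],[0,0,-0.03],[0,0,0]]' --angular '[[0,0,0],[0,0,0],[0,0,0],[0,0,0],[0,0,0],[0,0,0],[0,0,0],[0,0,0],[0,0,0],[0,0,0],[0,0,0],[0,0,0]]' --gripper '[1,1,0.25,0.25,0.25,0.25,0.25,0.25,0.25,0.25,0.25,0.25]'

```text
time_s: 10.35
eef_pos: [0.4886, 0.3845, 0.2331]
tool_rot: [3.134, 0.003, 2.5]
wrist_force: [0.5, 0.2, 0.3]
opening: 0.064
grip_force: 0.0
```

```bash
python3 - <<'E'
from h import *
st=arm.sense(); e=st['eef_pos']; print(e,st['tool_rot'],st['opening'],st['qpos'])
for n in ['wrist','top','scene']:
    q=snap(n,n+'3'); P=cloud(q).reshape(-1,3)
    def f(nm,c,r,lo,hi):
        M=P[(np.hypot(P[:,0]-c[0],P[:,1]-c[1])<r)&(P[:,2]>lo)&(P[:,2]<hi)]
        if len(M)>5: print(n,nm,len(M),np.round(cv2.minEnclosingCircle((M[:,:2]*1000).astype(np.float32)),1) if 0 else cv2.minEnclosingCircle((M[:,:2]*1000).astype(np.float32)),np.median(M,0).round(4),M[:,2].max().round(4))
    f('hubtop',(.484,.382),.022,.078,.095); f('flange',(.484,.382),.04,.044,.053); f('post',(.583,.237),.025,.1,.125)
    cv2.imwrite('pics/s3.png',cv2.resize(q['color'][150:260,170:330,::-1],None,fx=4,fy=4,interpolation=cv2.INTER_CUBIC))
E
```

```text
[0.48856222 0.3844552  0.23308618] [3.13360461 0.00315806 2.4998699 ] 0.06399884067141907 [ 5.53878473e-01  2.24790766e-01  1.64876635e+00 -1.16144144e-05
  1.25944590e+00 -3.75204208e-01]
wrist hubtop 1172 ((485.5513916015625, 382.8932189941406), 17.086463928222656) [0.4844 0.3839 0.0848] 0.0878
wrist flange 1844 ((485.5487365722656, 382.8256530761719), 31.050846099853516) [0.4757 0.392  0.0469] 0.0529
wrist post 341 ((582.8751831054688, 238.8466033935547), 8.141281127929688) [0.5806 0.2418 0.1122] 0.1154
top hubtop 160 ((485.65118408203125, 382.36627197265625), 16.487760543823242) [0.4865 0.3801 0.0857] 0.0897
top flange 370 ((484.0080871582031, 381.9971618652344), 35.60365676879883) [0.4819 0.372  0.0479] 0.0528
top post 54 ((583.0460205078125, 238.80810546875), 7.605608940124512) [0.582  0.2391 0.1144] 0.118
scene hubtop 123 ((484.35955810546875, 380.143310546875), 19.021770477294922) [0.483  0.3777 0.0864] 0.0906
scene flange 246 ((484.2973937988281, 380.8982849121094), 36.22939682006836) [0.4766 0.3697 0.0486] 0.053
scene post 60 ((584.0509033203125, 236.81602478027344), 9.835661888122559) [0.5813 0.2356 0.1111] 0.1194
```

View pics/s3.png

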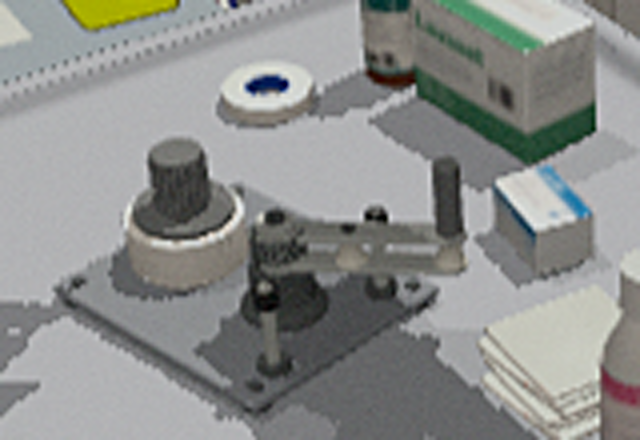

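The cap is seated flat: hub top at z≈0.086, flange at 0.048, within 1 mm of the spindle axis, and released. The post top is at (0.583,0.2385) with z≈0.115. Moving above the post.

move_arm --offset '[[-0.0407,-0.0151,0],[-0.0407,-0.0151,0],[-0.0407,-0.0151,0],[-0.0407,-0.0151,0],[0,0,0],[0,0,0]]' --angular '[[0,0,0],[0,0,0],[0,0,0],[0,0,0],[0,0,0.04],[0,0,0]]' --gripper '[0.25,0.25,0.25,0.25,0.25,0.25]'

```text
time_s: 11.25
eef_pos: [0.5798, 0.2364, 0.2259]
tool_rot: [-3.138, -0.003, 2.459]
wrist_force: [0.6, -0.1, 0.1]
opening: 0.0639
grip_force: 0.0
```

move_arm --offset '[[-0.001,0.0035,0],[0,0,0.04],[0,0,0.04],[0,0,0.03],[0,0,0.014],[0,0,0],[0,0,0],[0,0,0],[0,0,0],[0,0,0],[0,0,0]]' --angular '[[0,0,0],[0,0,0],[0,0,0],[0,0,0],[0,0,0],[0,0,0],[0,0,0],[0,0,0],[0,0,0],[0,0,0],[0,0,0]]' --gripper '[0.25,0.25,0.25,0.25,0.25,0.25,1,1,1,1,1]' --newtons 40

```text
time_s: 12.62
eef_pos: [0.5844, 0.2392, 0.1059]
tool_rot: [3.141, 0.001, 2.46]
wrist_force: [-1.9, -1.6, 5.7]
opening: 0.0148
grip_force: 38.9
```

```bash
python3 - <<'E'
import numpy as np
from workcell import arm
s=arm.sense(); p=s['eef_pos']; psi=s['tool_rot'][2]; print(p,s['tool_rot'],s['opening'],s['grip_force'],s['wrist_force'])
c=np.array([.506,.300]); v=p[:2]-c; print('r',np.hypot(*v),np.arctan2(v[1],v[0]))
# arc step in tool frame: turn of -d about pivot, shift taken before the turn
R=lambda a:np.array([[np.cos(a),-np.sin(a)],[np.sin(a),np.cos(a)]])
d=.08
w=R(-d)@v-v; print('step',w[0]*np.cos(psi)+w[1]*np.sin(psi), w[0]*np.sin(psi)-w[1]*np.cos(psi))
E
```

```text
[0.58439495 0.23923662 0.10590384] [3.14084162e+00 1.22673609e-03 2.45996414e+00] 0.014848798247088757 38.93354415893555 [-1.94577955 -1.63697553  5.72458638]
r 0.09918647240188867 -0.6593681409901324
step 0.00014071753553556408 -0.007931553812599076
```

move_arm --offset '[[0.0002,-0.008,0],[0.0002,-0.008,0],[0.0002,-0.008,0],[0.0002,-0.008,0],[0.0002,-0.008,0],[0.0002,-0.008,0],[0.0002,-0.008,0],[0,0,0]]' --angular '[[0,0,0.08],[0,0,0.08],[0,0,0.08],[0,0,0.08],[0,0,0.08],[0,0,0.08],[0,0,0.08],[0,0,0]]' --gripper '[1,1,1,1,1,1,1,1]'

```text
time_s: 13.62
eef_pos: [0.541, 0.2074, 0.1059]
tool_rot: [3.136, 0.001, 1.901]
wrist_force: [3.7, -0.1, 2.8]
opening: 0.0152
grip_force: 39.4
```

```bash
cat > c.py <<'E'
import numpy as np
from workcell import arm
s=arm.sense(); p=s['eef_pos']; psi=s['tool_rot'][2]; print(p,s['tool_rot'],s['opening'],s['grip_force'],s['time_s'])
v=p[:2]-[.506,.300]; a=np.arctan2(v[1],v[0]); f=s['wrist_force']; print('r',np.hypot(*v),'turned',-.68-a)
print('tool F',f[0]*np.cos(psi)+f[1]*np.sin(psi),f[0]*np.sin(psi)-f[1]*np.cos(psi),-f[2])
E
python3 c.py
```

```text
[0.54095944 0.20737352 0.10593439] [3.13592046e+00 8.36881362e-04 1.90105747e+00] 0.01521904534411127 39.378565549850464 13.625
r 0.09900417962710238 turned 0.5299023333496239
tool F -1.350298309093596 3.495426398854171 -2.8030089392200144
```

move_arm --offset '[[0.0002,-0.008,0],[0.0002,-0.008,0],[0.0002,-0.008,0],[0.0002,-0.008,0],[0.0002,-0.008,0],[0.0002,-0.008,0],[0.0002,-0.008,0],[0,0,0]]' --angular '[[0,0,0.08],[0,0,0.08],[0,0,0.08],[0,0,0.08],[0,0,0.08],[0,0,0.08],[0,0,0.08],[0,0,0]]' --gripper '[1,1,1,1,1,1,1,1]'

```text
time_s: 14.62
eef_pos: [0.4864, 0.2029, 0.1059]
tool_rot: [3.135, -0.0, 1.342]
wrist_force: [5.7, -4.0, 3.7]
opening: 0.0149
grip_force: 39.6
```

```bash
python3 c.py
```

```text
[0.48635411 0.20288973 0.10592904] [ 3.13510194e+00 -6.46690523e-05  1.34230757e+00] 0.014877354915488819 39.634666442871094 14.625
r 0.09907757637030987 turned 1.0904071870169378
tool F -2.580077520401847 6.4597272602210305 -3.6838530234843128
```

Now the small last steps, until the force jumps at the stop.

move_arm --offset '[[0.0001,-0.004,0],[0.0001,-0.004,0],[0.0001,-0.003,0],[0,0,0],[0,0,0]]' --angular '[[0,0,0.04],[0,0,0.04],[0,0,0.03],[0,0,0],[0,0,0]]' --gripper '[1,1,1,1,1]'

```text
time_s: 15.25
eef_pos: [0.4766, 0.2054, 0.106]
tool_rot: [3.134, 0.0, 1.233]
wrist_force: [5.7, -6.2, 2.9]
opening: 0.0148
grip_force: 39.8
```

```bash
python3 c.py
```

```text
[0.4765647  0.20537351 0.1059503 ] [3.13401967e+00 2.27431863e-04 1.23314716e+00] 0.01479885222267958 39.79747653007507 15.25
r 0.0990989852174992 turned 1.1923763198115194
tool F -3.994351817832561 7.48330200531126 -2.8717840822322356
```

move_arm --offset '[[0,-0.002,0],[0,-0.002,0],[0,0,0],[0,0,0]]' --angular '[[0,0,0.02],[0,0,0],[0,0,0],[0,0,0]]' --gripper '[1,1,1,1]'

```text
time_s: 15.75
eef_pos: [0.4762, 0.2058, 0.1061]
tool_rot: [3.126, -0.002, 1.213]
wrist_force: [16.6, -10.5, -4.1]
opening: 0.0148
grip_force: 40.3
```

```bash
python3 c.py
```

```text
[0.47620491 0.20576327 0.10605238] [ 3.12608910e+00 -1.76987653e-03  1.21296344e+00] 0.014828987713811794 40.27012288570404 15.75
r 0.09883475410217835 turned 1.1970237480398844
tool F -3.98499655833119 19.191436086886164 4.084193561401658
```

The TCP stalled and the tangential force jumped from 7.5 to 19 N, so the arm is on the stop. I'll hold, then check once.

move_arm --offset '[[0,0,0],[0,0,0],[0,0,0],[0,0,0],[0,0,0],[0,0,0],[0,0,0],[0,0,0]]' --angular '[[0,0,0],[0,0,0],[0,0,0],[0,0,0],[0,0,0],[0,0,0],[0,0,0],[0,0,0]]' --gripper '[1,1,1,1,1,1,1,1]'

```text
time_s: 16.75
eef_pos: [0.4762, 0.2058, 0.106]
tool_rot: [3.126, -0.002, 1.213]
wrist_force: [15.8, -9.6, -4.6]
opening: 0.0147
grip_force: 40.3
```

```bash
python3 c.py; python3 - <<'E'
from h import *
q=snap('scene','scene4'); cv2.imwrite('pics/s4.png',cv2.resize(q['color'][130:280,150:350,::-1],None,fx=4,fy=4,interpolation=cv2.INTER_CUBIC))
E
```

```text
[0.47617097 0.20578953 0.10603102] [ 3.12623104e+00 -1.75029802e-03  1.21294390e+00] 0.0147488865299337 40.26150047779083 16.75
r 0.09881995535301424 turned 1.1974313115933684
tool F -3.4083787348374885 18.153296722840366 4.554021859459914
```

View pics/s4.png

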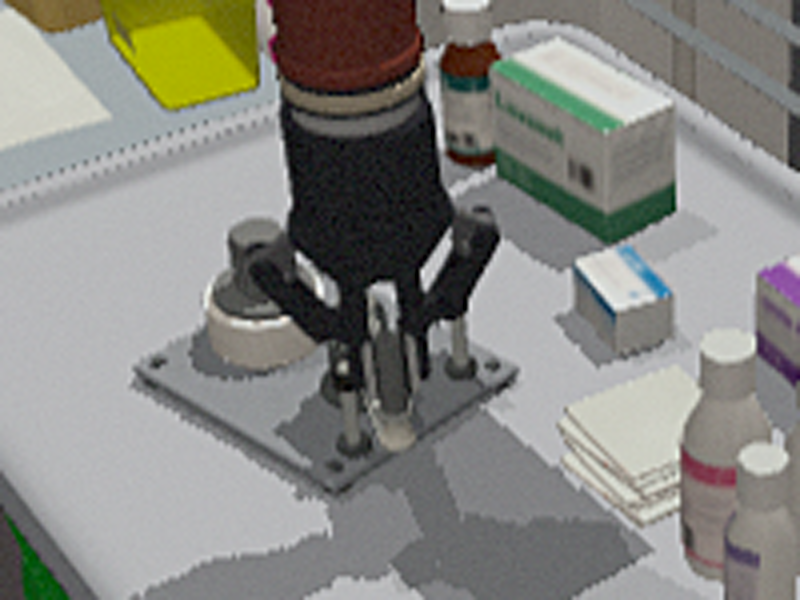

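The picture shows the cap flat on the roll at (258,265), untouched. The fingers hold the post at (395,370), with the arm against the front stop pin at (350,400). The carton hasn't moved. Handing in.

```bash
python3 -c "
from workcell import arm
print(arm.sign_off())"
```

```text
the job is handed in; nothing more can be done
None
```

The cap sits flat on the roll over the spindle and is released, the gripper is holding the tension arm at its front stop, and the job was handed in at about 17 s; the judge's verdict was not shown.

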